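# Change over the tub of points on the framing bench

## Robot

A 7-joint arm with a two-finger parallel gripper is mounted at the origin on the work surface. World frame = base frame: x ahead of the robot, y to its left, z up, the work surface at z = 0. Lengths are in m, angles in rad, forces in N, time in s.
With the tool pointing down it reaches from about 0.4 to 0.9 m from the base axis. Payload 5.6 kg.
Tool frame: the origin (TCP) lies between the finger pads; the fingertips stand 22 mm ahead of it and the grasp point (between the pads) lies 3 mm ahead of it; z points along the fingers, y is the line along which they close (so a half turn about z gives the same grasp; the last joint's range is limited). The gripper opens to 92 mm and grips with 3 to 60 N. Pads are 20 mm wide; open, the fingers measure 128 mm over their backs; the gripper's body (75 mm by 189 mm) begins 69 mm behind the grasp point.
Start: joints at [1.3, 0.468, -0.012, 1.603, 0.006, 1.071, -0.056], TCP at [0.147, -0.633, 0.237] pointing down, gripper open.
Joint ranges: [-2.53, 2.53], [-0.31, 2.02], [-1.57, 1.55], [0.28, 2.44], [-1.29, 4.43], [0.15, 1.84], [-2.92, 2.92]. Speed limits (rad/s): [2.57, 2.57, 3.14, 3.14, 3.14, 3.14, 3.14].

## Interface

Orientations are given as [roll, pitch, yaw] about the fixed x, y, z axes, in that order (R = Rz(yaw) Ry(pitch) Rx(roll)).
In Python, from station import ctrl gives the robot as it stands. The module is installed in compiled form; this text tells all that it offers.
- The arm moves only by the shell command python3 -m crank 'ROWS' [OPENING]. ROWS is JSON, a list of rows, each a list of 6 numbers: the shift along the tool's x, y, z normalised to -1 to 1, where 1 is 0.025 m, then the turn, a rotation vector about the tool's x, y, z normalised to -1 to 1, where 1 is 0.12 rad. In form: [[x, y, z, ax, ay, az], ...]. A call has 1 to 12 rows; each row shifts and turns the commanded pose from where the row before left it, along the tool's axes as they then stand; what a row does not reach is not made up. A row lasts 1/8 s, in which the tool goes at most 62.5 mm and 10.7 degrees, less where a joint would pass 70% of its speed; a pose out of reach is approached as far as the arm can. A call with a number of a shift or a turn outside -1 to 1 is refused whole. A call with a gripper value outside its range is refused whole. OPENING is the opening, from -1 (shut) to 1 (fully open), set as the call begins (- or left out, the last holds). The fingers move at their own pace and stop on an object; the grip force is fixed at half the most. Time passes only in rows, so rows that do not move let the fingers close. It gives the time, the measured TCP pose, the force, the opening and the grip force at its end, in the units of the state.
- ctrl.get_obs(): the state, without advancing time (a new reading comes with each control period).
- ctrl.camera(name): name is "side" or "top" or "wrist"; returns the picture (384x512x3 uint8, blue, green, red); there is no depth.
- ctrl.get_calibration(name): a dict with "fx", "fy", "cx", "cy" (pixels), "extrinsics" (4x4, takes a point from world to camera coordinates). Camera axes: x right, y up, looking along -z (the intrinsics and any distortion apply to the point x, -y, -z); pixel columns grow to the right and rows downward; lengths in m; the calibration is good to about 2 mm. A picture is of the moment at which its call begins: read the wrist's pose just before it. get_calibration takes no time and is no camera call; for the wrist camera it gives the pose at the moment of the call.
- ctrl.finish_job(): hands the job in; it is judged then, once.
The state is a dict: "time_s": time; "joint_pos": joint angles; "joint_velocities": joint speeds; "joint_torque": joint torques, N m; "eef_pos": TCP position; "tcp_rot": TCP orientation; "contact_force": force on the tool from outside, world axes, zero at the start; "wrist_torque": the same for the moment, N m; "grip_width": finger opening in m; "grip_force": force on a finger pad.
Only numpy, scipy, OpenCV 4.12 (cv2) and the standard library are available. Lean on these libraries where they do the work, as an engineer would, in place of code of your own. Each camera call takes 0.05 s, during which the arm holds its last target. There are 200 camera calls.

## Task

The big tub of points standing on the hardboard square is the wrong size for this job: put it up on the empty stand, and lift the middle-sized tub down off its stand onto the hardboard square in its place. Both must end upright with their whole foot on the stand plate or the square, set down gently and never tipped so that points spill. Leave the smallest tub, the driver, the glue bottle, the screwdriver and the spacer where they are.

Things in the scene. Friction and masses are not known exactly. Their poses are not given: they have to be found in the camera images.
- tub_large: the largest open zinc tub, 92 mm across the rim, 84 mm across the foot, 84 mm tall to the rim, with a fixed upright hoop handle over it; the wrong one, standing on the hardboard square at the start; 0.4 to 0.8 kg. Origin: centre of its underside; z up; the handle's bar runs along its y axis
- tub_large_handle (a point): middle of the largest tub's handle bar: a level round bar 12 mm thick and 44 mm long along the tub's y axis, its centreline 129 mm above the tub's underside and 45 mm above the rim; the hoop's legs slope down from its ends to the rim
- tub_mid: the middle-sized open zinc tub, 76 mm across the rim, 70 mm across the foot, 70 mm tall to the rim, with a fixed upright hoop handle over it; the wanted one, on one of the three stands; 0.3 to 0.6 kg. Origin: centre of its underside; z up; the handle's bar runs along its y axis
- tub_mid_handle (a point): middle of the middle-sized tub's handle bar: a level round bar 12 mm thick and 44 mm long along the tub's y axis, its centreline 115 mm above the tub's underside and 45 mm above the rim; the hoop's legs slope down from its ends to the rim
- tub_small: the smallest open zinc tub, 60 mm across the rim, 55 mm across the foot, 58 mm tall to the rim, with a fixed upright hoop handle over it; on another of the stands, where it stays; total height with handle 109 mm. Origin: centre of its underside; z up; the handle's bar runs along its y axis
- stand_empty: round steel stand, flat plate 124 mm across without a rim, 60 mm tall, fixed to the bench; the one that is empty at the start. Origin: centre of its underside, z up (its plate's top is at z = +60 mm)
- stand_mid: round steel stand, flat plate 124 mm across without a rim, 60 mm tall, fixed to the bench; the one that carries the middle-sized tub at the start. Origin: centre of its underside, z up (its plate's top is at z = +60 mm)
- stand_small: round steel stand, flat plate 124 mm across without a rim, 60 mm tall, fixed to the bench; the one that carries the smallest tub. Origin: centre of its underside, z up (its plate's top is at z = +60 mm)
- square: brown hardboard backing square, 130 x 130 x 3 mm, fixed flat on the black rubber mat. Origin: centre of its underside (top at z = +3 mm); x and y along its edges
- glue: white glue bottle standing upright, 68 mm across, 240 mm tall, the tallest thing on the bench; bystander. Origin: centre of its underside
- driver: yellow battery point driver standing on its dark magazine, 150 mm long along its x, 50 mm wide along its y, 155 mm tall; bystander. Origin: centre of its underside
- screwdriver: steel screwdriver with an amber handle, lying along its x axis, 190 mm long, about 30 mm thick; bystander. Origin: underside, near the middle of its length
- spacer: blue plastic offset spacer lying along its x axis, 120 x 30 x 24 mm, stepped; bystander. Origin: centre of its underside
Things that resemble listed ones, but are neither listed nor needed, are in the scene too. What is shaped like the tub_mid but green or red is not meant. Leave any orange look-alike of the tub_large alone.

How it is judged:
At the end, for the whole second after the job is handed in: Both upright (0.1 rad) and at rest: the largest tub on the plate of the stand that was empty, centre within 22 mm of the stand's; the middle-sized tub on the hardboard square, centre within 32 mm of its centre along each edge. The smallest tub still stands on its stand (horizontal distance between tub_large and stand_empty below 0.022 m and z of tub_large in the frame of stand_empty between 0.055 and 0.066 m and angle between each of tub_large, tub_mid, tub_small's own z axis and vertical below 0.1 rad and linear speed of each of tub_large, tub_mid below 0.02 m/s and x of tub_mid in the frame of square between -0.032 and 0.032 m and y of tub_mid in the frame of square between -0.032 and 0.032 m and z of tub_mid in the frame of square between -0.002 and 0.009 m and horizontal distance between tub_small and stand_small below 0.03 m); the robot touches nothing.
It fails at once if the glue bottle or the point driver was shifted by more than 20 mm or tipped (distance of any of glue, driver from where it was at the start of the episode above 0.02 m or angle between any of glue, driver's own z axis and vertical above 0.35 rad).
It fails at once if the smallest tub was shifted by more than 20 mm or tipped (distance of tub_small from where it was at the start of the episode above 0.02 m or angle between tub_small's own z axis and vertical above 0.35 rad).
It fails at once if the screwdriver or the spacer was shifted by more than 20 mm (distance of any of screwdriver, spacer from where it was at the start of the episode above 0.02 m).
It fails at once if the largest or the middle-sized tub was tipped by more than 0.6 rad, so that points spill (angle between any of tub_large, tub_mid's own z axis and vertical above 0.6 rad).
It fails at once if a tub was dropped or slammed down: the largest tub moved faster than 0.4 m/s less than 15 mm above the empty stand's plate, or the middle-sized tub less than 15 mm above the square ((horizontal distance between tub_large and stand_empty below 0.06 m and z of tub_large in the frame of stand_empty below 0.075 m and linear speed of tub_large above 0.4 m/s) or (horizontal distance between tub_mid and square below 0.06 m and z of tub_mid in the frame of square below 0.018 m and linear speed of tub_mid above 0.4 m/s)).
It also fails if it takes over 72 s, if anything falls off the work surface, if the arm or the gripper's body presses on something with over 40 N, if the wrist force passes 120 N, or if a joint passes its speed limit or range.

## Working session

There is one attempt and no reset: what is moved stays moved. The work goes in short steps, Python scripts to look and compute and a shell command to move; the robot and the scene stay as the last step left them, time stands still between calls to the robot, and variables do not carry over. Pictures are saved under pics/ and viewed, at most 10 in all, crops included, and the job is handed in when it is done.

```bash
mkdir -p pics && python3 - <<'E'
from station import ctrl
import cv2,numpy as np
o=ctrl.get_obs();print(o['time_s'],o['eef_pos'],o['tcp_rot'],o['grip_width'])
for n in('top','side'):
    im=ctrl.camera(n);cv2.imwrite(f'pics/{n}0.png',im)
    c=ctrl.get_calibration(n);print(n,c['fx'],c['fy'],c['cx'],c['cy'],[k for k in c]);print(np.round(c['extrinsics'],4).tolist())
    cv2.imwrite(f'pics/{n}0b.png',cv2.resize(im,(800,600),interpolation=cv2.INTER_CUBIC))
E
```

```text
0.0 [ 0.14658303 -0.63269515  0.23562749] [-3.13981396e+00  1.34840372e-04  2.27684780e-01] 0.09158793713227555
top 387.99885825850043 387.99885825850043 248.99315031198094 193.94219626605226 ['fx', 'fy', 'cx', 'cy', 'extrinsics']
[[0.0087, -0.9999, 0.0112, 0.0605], [0.9983, 0.0093, 0.0573, -0.4975], [-0.0574, 0.0107, 0.9983, -1.1222], [0.0, 0.0, 0.0, 1.0]]
side 496.52705776382106 496.52705776382106 250.16210020679836 192.16607758501866 ['fx', 'fy', 'cx', 'cy', 'extrinsics']
[[-0.8578, -0.514, 0.0002, 0.4528], [0.3901, -0.6509, 0.6513, -0.2279], [-0.3346, 0.5587, 0.7588, -1.2067], [0.0, 0.0, 0.0, 1.0]]
```

View pics/top0b.png

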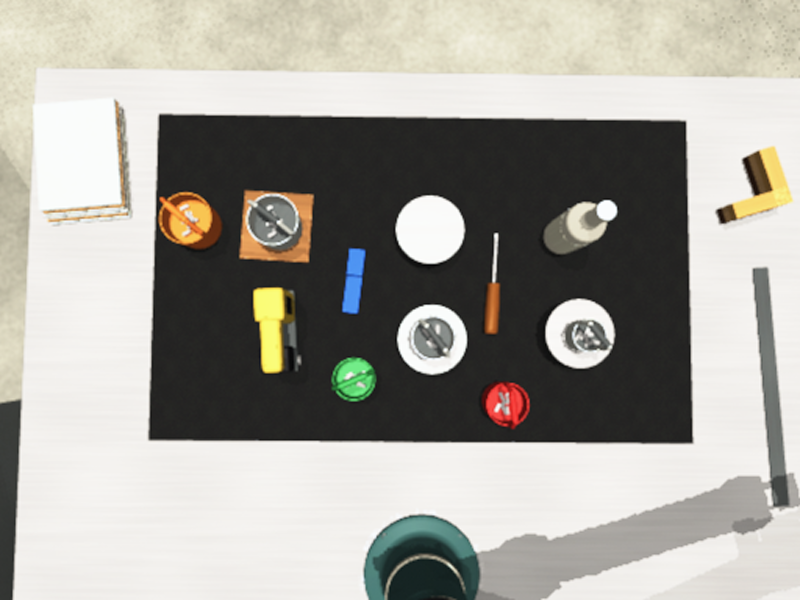

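View pics/side0b.png

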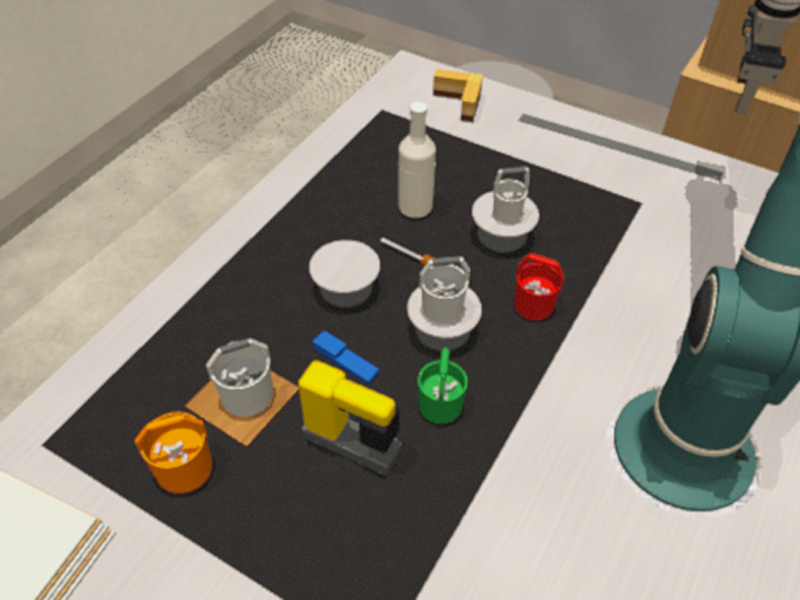

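The top view (800x600) shows these candidates:
- **Large tubs:** the grey tub on the brown square at (272,222), and an orange one beside it at (190,220). The grey one on the square is tub_large; the orange one is the look-alike.
- **Mid-shaped tubs:** grey on a white stand at (432,340), green at (354,380) and red at (507,404), both on the mat. The grey tub on the stand fits tub_mid.
- **Small tub:** the smaller grey tub on the stand at (580,335).
- **Empty stand:** at (430,230).

Next I'll take enlarged crops and the mask measurements.

```bash
cat > h.py <<'E'
from station import ctrl
import cv2,numpy as np
def ray(c,p):
    E=np.array(c['extrinsics']);R,t=E[:3,:3],E[:3,3]
    d=np.array([(p[0]-c['cx'])/c['fx'],-(p[1]-c['cy'])/c['fy'],-1.])
    return -R.T@t,R.T@d/np.linalg.norm(d)
def onplane(c,p,z):
    o,d=ray(c,p);return o+d*(z-o[2])/d[2]
def tri(ca,pa,cb,pb):
    o1,d1=ray(ca,pa);o2,d2=ray(cb,pb)
    s=np.linalg.lstsq(np.c_[d1,-d2],o2-o1,rcond=None)[0]
    a,b=o1+s[0]*d1,o2+s[1]*d2
    return (a+b)/2,np.linalg.norm(a-b)
def proj(c,P):
    E=np.array(c['extrinsics']);q=E[:3,:3]@P+E[:3,3]
    return c['cx']+c['fx']*q[0]/-q[2],c['cy']+c['fy']*-q[1]/-q[2]
def panel(im,cx,cy,w,h,s):
    x0,y0=int(cx-w/2),int(cy-h/2)
    p=cv2.resize(im[y0:y0+h,x0:x0+w],None,fx=s,fy=s,interpolation=cv2.INTER_CUBIC)
    for i in range(0,w,10):
        cv2.line(p,(i*s,0),(i*s,6),(0,255,255),1);cv2.putText(p,str(x0+i),(i*s,16),0,.35,(0,255,255),1)
    for i in range(10,h,10):
        cv2.line(p,(0,i*s),(6,i*s),(0,255,255),1);cv2.putText(p,str(y0+i),(8,i*s+4),0,.35,(0,255,255),1)
    return p
E
python3 - <<'E'
from h import *
T=cv2.imread('pics/top0.png');S=cv2.imread('pics/side0.png');ct,cs=ctrl.get_calibration('top'),ctrl.get_calibration('side')
a=np.vstack([np.hstack([panel(T,174,142,80,60,5),panel(T,277,218,80,60,5)]),np.hstack([panel(S,154,238,80,60,5),panel(S,284,186,80,60,5)])])
cv2.imwrite('pics/crop1.png',a)
def comps(im,lo,hi,n,amin=60):
    m=cv2.inRange(cv2.cvtColor(im,cv2.COLOR_BGR2HSV),lo,hi)
    cs_,_=cv2.findContours(m,cv2.RETR_EXTERNAL,cv2.CHAIN_APPROX_NONE)
    for k in cs_:
        if cv2.contourArea(k)>amin: yield k
for k in comps(T,(0,0,150),(180,40,255),'white'):
    x,y,w,h=cv2.boundingRect(k)
    if 30<w<60 and 30<h<60:
        e=cv2.fitEllipse(cv2.convexHull(k));print('white top',np.round(e[0],1),np.round(e[1],1),onplane(ct,e[0],.06).round(4))
for k in comps(S,(0,0,130),(180,60,255),'white'):
    x,y,w,h=cv2.boundingRect(k)
    if 25<w<80 and 15<h<90: 
        e=cv2.fitEllipse(cv2.convexHull(k));print('white side',(x,y,w,h),np.round(e[0],1),np.round(e[1],1),onplane(cs,e[0],.06).round(4))
for k in comps(T,(5,60,60),(20,200,255),'brown'):
    r=cv2.minAreaRect(k);print('brown',np.round(r[0],1),np.round(r[1],1),round(r[2],1),onplane(ct,r[0],.003).round(4),[onplane(ct,b,.003)[:2].round(3).tolist() for b in cv2.boxPoints(r)])
for nm,lo,hi in(('yellow',(22,120,80),(33,255,255)),('blue',(100,120,60),(125,255,255))):
    for k in comps(T,lo,hi,nm):
        r=cv2.minAreaRect(k);print(nm,np.round(r[0],1),[onplane(ct,b,.15 if nm=='yellow' else .02)[:2].round(3).tolist() for b in cv2.boxPoints(r)])
for n,p,z in(('gluecap',(388,135),.24),('orangetub',(122,139),.084),('small',(374,214),.15),('green',(226,243),.07),('red',(324,259),.07)): print(n,onplane(ct,p,z).round(3))
E
```

```text
white side (135, 228, 38, 22) [153.3 235.3] [27.8 38.1] [0.6498 0.2638 0.06  ]
white side (261, 166, 47, 50) [283.2 191.7] [46.2 51.1] [ 0.4416 -0.0273  0.06  ]
white side (198, 154, 45, 33) [220.  169.9] [33.5 45.2] [ 0.6298 -0.0075  0.06  ]
white side (302, 108, 43, 43) [322.  130.9] [39.8 46.6] [ 0.4562 -0.2973  0.06  ]
brown [314.5 196.5] [33.  9.] 90.0 [ 0.4917 -0.1292  0.003 ] [[0.541, -0.116], [0.541, -0.143], [0.443, -0.142], [0.443, -0.116]]
brown [477.2 132.8] [10.3 32.3] 74.7 [ 0.6878 -0.619   0.003 ] [[0.689, -0.568], [0.716, -0.663], [0.686, -0.67], [0.659, -0.575]]
brown [120.5 139.9] [36.7 38.9] 74.7 [0.6545 0.4477 0.003 ] [[0.691, 0.519], [0.724, 0.408], [0.618, 0.377], [0.586, 0.487]]
brown [176.5 144.4] [45.3 44.6] 3.8 [0.643  0.2817 0.003 ] [[0.58, 0.352], [0.714, 0.346], [0.706, 0.211], [0.573, 0.218]]
brown [484.2 110.9] [27.2 13. ] 71.6 [ 0.7547 -0.6417  0.003 ] [[0.788, -0.611], [0.801, -0.649], [0.722, -0.673], [0.709, -0.635]]
brown [ 67.7 111.4] [40.4 84.6] 33.3 [0.7385 0.6069 0.003 ] [[0.664, 0.723], [0.88, 0.593], [0.813, 0.49], [0.599, 0.621]]
yellow [174.5 211. ] [[0.513, 0.291], [0.513, 0.226], [0.375, 0.224], [0.374, 0.288]]
yellow [483.4 116.5] [[0.728, -0.488], [0.759, -0.578], [0.669, -0.606], [0.638, -0.516]]
blue [226.  179.3] [[0.479, 0.155], [0.602, 0.143], [0.599, 0.11], [0.476, 0.122]]
gluecap [ 0.627 -0.262  0.24 ]
orangetub [0.641 0.418 0.084]
small [ 0.44  -0.256  0.15 ]
green [0.357 0.128 0.07 ]
red [ 0.316 -0.143  0.07 ]
```

View pics/crop1.png

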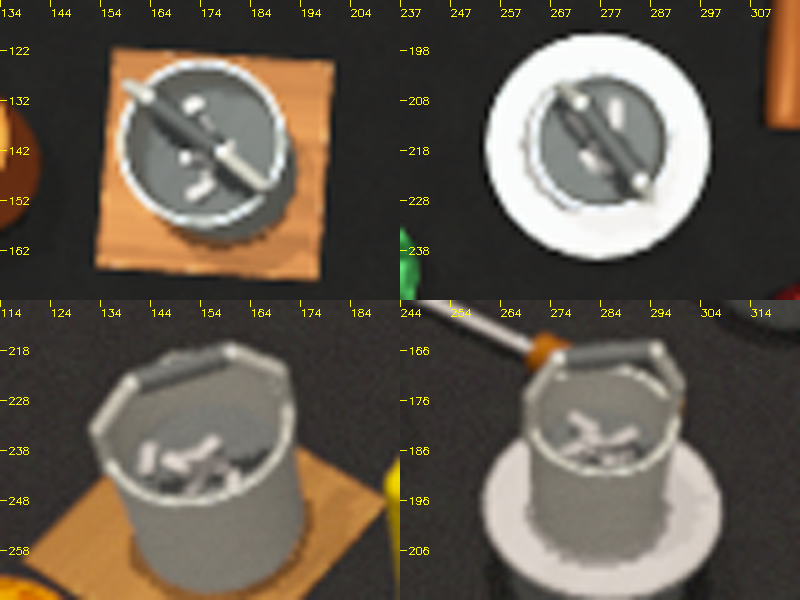

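Crop: the grey large tub stands on the hardboard (top centre ~(174,142)) and the grey mid tub on a stand plate ~(276,216), so both identities are confirmed. Their dark handle bars and bar ends are clear in both views, so I'll triangulate them.

```bash
python3 - <<'E'
from h import *
T=cv2.imread('pics/top0.png');ct,cs=ctrl.get_calibration('top'),ctrl.get_calibration('side')
m=cv2.inRange(cv2.cvtColor(T,cv2.COLOR_BGR2HSV),(0,0,150),(180,40,255))
W=[]
for k in cv2.findContours(m,cv2.RETR_LIST,cv2.CHAIN_APPROX_NONE)[0]:
    x,y,w,h=cv2.boundingRect(k)
    if 38<w<55 and 38<h<55:
        e=cv2.fitEllipse(cv2.convexHull(k));W.append(e[0]);print('white top',np.round(e[0],1),np.round(e[1],1),onplane(ct,e[0],.06).round(4))
for w in W:
    if w[1]<170: print('empty plate tri',tri(ct,w,cs,(220,169.9)))
for n,A,B in(('large',((165,132),(178.4,142)),((141.4,224.4),(160,218.4))),('mid',((272.6,209.6),(284.4,224.4)),((277,167.6),(295,166)))):
    P=[tri(ct,a,cs,b) for a,b in zip(A,B)]
    c=(P[0][0]+P[1][0])/2;d=P[0][0]-P[1][0]
    print(n,[p[0].round(4).tolist()+[round(p[1],4)] for p in P],'mid',c.round(4),'len',np.linalg.norm(d).round(4),'bar yaw',np.arctan2(d[1],d[0]).round(3),'r',np.hypot(*c[:2]).round(3))
q=[onplane(ct,p,.003) for p in((156.4,121.6),(200.6,124.4),(197.6,168),(153.4,165))]
print('square',np.mean(q,0).round(4),[np.linalg.norm(q[i]-q[i-1]).round(3) for i in range(4)])
# rims
for n,p,z in(('large rim',(134+202/5-0,112+143/5),.087),('mid rim',(237+197/5,188+140/5),.13)): print(n,onplane(ct,p,z).round(4))
E
```

```text
white top [276.2 216.8] [44.4 44.7] [ 0.4309 -0.0112  0.06  ]
white top [370.7 213.1] [43.8 44.7] [ 0.4436 -0.2771  0.06  ]
white top [274.9 146.5] [43.7 43.9] [ 0.6295 -0.0066  0.06  ]
white top [487.3 116.8] [40.1 77.5] [ 0.7218 -0.6144  0.06  ]
empty plate tri (array([ 0.62923985, -0.00658695,  0.06115881]), np.float64(0.00015598940703519192))
empty plate tri (array([ 0.94912852, -0.75866699, -0.5711532 ]), np.float64(0.4678487832784653))
large [[0.6515, 0.2892, 0.133, np.float64(0.0003)], [0.6249, 0.2532, 0.1336, np.float64(0.0008)]] mid [0.6382 0.2712 0.1333] len 0.0448 bar yaw 0.935 r 0.693
mid [[0.448, 0.0072, 0.1812, np.float64(0.0017)], [0.4124, -0.022, 0.1797, np.float64(0.0004)]] mid [ 0.4302 -0.0074  0.1805] len 0.0461 bar yaw 0.687 r 0.43
square [0.6422 0.2801 0.003 ] [np.float64(0.13), np.float64(0.132), np.float64(0.131), np.float64(0.131)]
large rim [0.638  0.2726 0.087 ]
mid rim [ 0.433  -0.0062  0.13  ]
```

Every check agrees:
- **Large bar:** (0.638, 0.271, 0.133), yaw 0.935, length 45 mm (given 44). Expected height is 0.132.
- **Mid bar:** (0.430, -0.007, ~0.178), yaw 0.687.
- **Empty plate:** (0.629, -0.007, 0.061).
- **Square:** (0.642, 0.280), sides 130–132 mm.

I'll lift and turn first, then travel above everything.

```bash
cat > go.py <<'E'
import sys
from h import *
from scipy.spatial.transform import Rotation as Ro
def togo(P,yaw):
    o=ctrl.get_obs();R=Ro.from_euler('xyz',o['tcp_rot'])
    d=R.inv().apply(np.array(P)-o['eef_pos'])/.025
    w=(R.inv()*Ro.from_euler('xyz',[np.pi,0,yaw])).as_rotvec()/.12
    print('t',round(o['time_s'],2),'at',o['eef_pos'].round(4),o['tcp_rot'].round(3),'units',d.round(2),w.round(2),'F',np.round(o['contact_force'],1),'grip',round(o['grip_width'],4),round(float(o['grip_force']),1))
if __name__=='__main__': togo([float(v) for v in sys.argv[1:4]],float(sys.argv[4]))
E
python3 -m crank '[[0,0,-0.6,0,0,-1],[0,0,-0.6,0,0,-1],[0,0,-0.6,0,0,-1],[0,0,-0.6,0,0,-1],[0,0,-0.6,0,0,-1],[0,0,-0.6,0,0,-0.9],[0,0,0,0,0,0]]' 1
python3 go.py 0.638 0.271 0.32 0.935
```

```text
time_s: 0.98
eef_pos: [0.1468, -0.6336, 0.3273]
tcp_rot: [3.14, 0.001, 0.934]
contact_force: [0.7, 0.5, -0.1]
grip_width: 0.092
grip_force: 0.0
t 0.97 at [ 0.1468 -0.6336  0.3273] [3.14e+00 1.00e-03 9.34e-01] units [40.78 -5.7   0.25] [ 0.01  0.01 -0.  ] F [ 0.7  0.5 -0.1] grip 0.092 0.0
```

```bash
python3 -m crank '[[1,-0.14,0,0,0,0],[1,-0.14,0,0,0,0],[1,-0.14,0,0,0,0],[1,-0.14,0,0,0,0],[1,-0.14,0,0,0,0],[1,-0.14,0,0,0,0],[1,-0.14,0,0,0,0],[1,-0.14,0,0,0,0],[1,-0.14,0,0,0,0],[1,-0.14,0,0,0,0],[1,-0.14,0,0,0,0],[1,-0.14,0,0,0,0]]'
python3 -m crank '[[1,-0.14,0,0,0,0],[1,-0.14,0,0,0,0],[1,-0.14,0,0,0,0],[1,-0.14,0,0,0,0],[1,-0.14,0,0,0,0],[1,-0.14,0,0,0,0],[1,-0.14,0,0,0,0],[1,-0.14,0,0,0,0],[1,-0.14,0,0,0,0],[1,-0.14,0,0,0,0],[1,-0.14,0,0,0,0],[1,-0.14,0,0,0,0]]'
python3 go.py 0.638 0.271 0.24 0.935
```

```text
time_s: 2.48
eef_pos: [0.2914, -0.3654, 0.3265]
tcp_rot: [3.142, 0.0, 0.935]
contact_force: [-0.2, 0.5, 0.8]
grip_width: 0.0917
grip_force: 0.0
time_s: 3.98
eef_pos: [0.4351, -0.0991, 0.3264]
tcp_rot: [3.141, 0.0, 0.935]
contact_force: [0.6, -0.5, -0.3]
grip_width: 0.0919
grip_force: 0.0
t 3.98 at [ 0.4351 -0.0991  0.3264] [3.141 0.    0.935] units [16.73 -2.26  3.45] [0. 0. 0.] F [ 0.6 -0.5 -0.3] grip 0.0919 0.0
```

```bash
python3 -m crank '[[1,-0.14,0,0,0,0],[1,-0.14,0,0,0,0],[1,-0.14,0,0,0,0],[1,-0.14,0,0,0,0],[1,-0.14,0,0,0,0],[1,-0.14,0.2,0,0,0],[1,-0.14,0.3,0,0,0],[1,-0.14,0.3,0,0,0],[1,-0.14,0.3,0,0,0],[1,-0.14,0.3,0,0,0],[1,-0.14,0.3,0,0,0],[1,-0.14,0.3,0,0,0]]'
python3 -m crank '[[1,-0.12,0.3,0,0,0],[1,-0.12,0.3,0,0,0],[1,-0.12,0.3,0,0,0],[1,-0.12,0.3,0,0,0],[0.7,-0.1,0.2,0,0,0],[0,0,0,0,0,0],[0,0,0,0,0,0]]'
python3 go.py 0.638 0.271 0.135 0.935
python3 - <<'E'
from h import *
c=ctrl.get_calibration('wrist');im=ctrl.camera('wrist');cv2.imwrite('pics/w1.png',im)
np.save('w1.npy',c,allow_pickle=True)
print('handle expected px',np.round(proj(c,np.array([.638,.271,.132])),1),[np.round(proj(c,np.array(p)),1).tolist() for p in([.651,.289,.132],[.625,.253,.132])],'cam',ray(c,(0,0))[0].round(3))
E
```

```text
time_s: 5.48
eef_pos: [0.5791, 0.1672, 0.276]
tcp_rot: [-3.141, 0.0, 0.935]
contact_force: [0.5, 0.8, 0.7]
grip_width: 0.0921
grip_force: 0.0
time_s: 6.35
eef_pos: [0.6371, 0.2686, 0.2417]
tcp_rot: [3.141, 0.001, 0.935]
contact_force: [-0.1, -0.4, 0.6]
grip_width: 0.0918
grip_force: 0.0
t 6.35 at [0.6371 0.2686 0.2417] [3.141e+00 1.000e-03 9.350e-01] units [ 0.1  -0.03  4.27] [0. 0. 0.] F [-0.1 -0.4  0.6] grip 0.0918 0.0
handle expected px [260.1 193.1] [[260.0, 170.6], [260.3, 214.5]] cam [0.679 0.328 0.392]
```

View pics/w1.png

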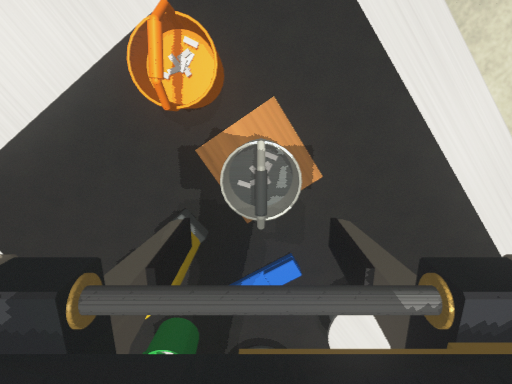

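The wrist view shows the grey bar at column 261, upright in the picture (rows ~165–213), right on the prediction of (260,193). I'll descend and grip.

```bash
python3 -m crank '[[0.1,0,0.8,0,0,0],[0,0,0.8,0,0,0],[0,0,0.8,0,0,0],[0,0,0.8,0,0,0],[0,0,0.6,0,0,0],[0,0,0.45,0,0,0],[0,0,0,0,0,0],[0,0,0,0,0,0]]' && python3 -m crank '[[0,0,0,0,0,0],[0,0,0,0,0,0],[0,0,0,0,0,0],[0,0,0,0,0,0],[0,0,0,0,0,0],[0,0,0,0,0,0]]' -1 && python3 -m crank '[[0,0,0,0,0,0],[0,0,-0.2,0,0,0],[0,0,-0.4,0,0,0],[0,0,-0.4,0,0,0],[0,0,0,0,0,0],[0,0,0,0,0,0]]'
python3 go.py 0.6295 -0.0066 0.235 0.935
```

```text
time_s: 7.4
eef_pos: [0.6391, 0.2716, 0.136]
tcp_rot: [3.141, -0.001, 0.936]
contact_force: [-0.2, -0.3, -0.1]
grip_width: 0.0918
grip_force: 0.0
time_s: 8.15
eef_pos: [0.6387, 0.2712, 0.1353]
tcp_rot: [-3.142, 0.0, 0.936]
contact_force: [0.4, -0.8, 0.0]
grip_width: 0.0341
grip_force: 0.0
time_s: 8.9
eef_pos: [0.6384, 0.271, 0.1598]
tcp_rot: [-3.141, 0.001, 0.936]
contact_force: [-0.2, -0.7, -6.6]
grip_width: 0.0112
grip_force: 30.0
t 8.9 at [0.6384 0.271  0.1598] [-3.141e+00  1.000e-03  9.360e-01] units [-9.15  6.3  -3.  ] [-0.    0.01  0.01] F [-0.2 -0.7 -6.6] grip 0.0112 30.0
```

It's gripped (30 N, about 6.6 N of weight). The fingers finished closing during the first millimetres of lift, so the bar may sit a little low in the pads. I'll lift, carry, then check.

```bash
python3 -m crank '[[0,0,-0.5,0,0,0],[0,0,-0.8,0,0,0],[0,0,-0.8,0,0,0],[0,0,-0.8,0,0,0],[0,0,-0.6,0,0,0],[-0.2,0.14,0,0,0,0],[-0.45,0.3,0,0,0,0],[-0.7,0.48,0,0,0,0],[-0.8,0.55,0,0,0,0],[-0.8,0.55,0,0,0,0],[-0.8,0.55,0,0,0,0],[-0.8,0.55,0,0,0,0]]' && python3 -m crank '[[-0.8,0.55,0,0,0,0],[-0.8,0.55,0,0,0,0],[-0.8,0.55,0,0,0,0],[-0.8,0.55,0,0,0,0],[-0.7,0.5,0,0,0,0],[-0.4,0.3,0,0,0,0],[-0.2,0.1,0,0,0,0],[0,0,0,0,0,0],[0,0,0,0,0,0],[0,0,0,0,0,0]]'
python3 go.py 0.6295 -0.0066 0.192 0.935
python3 - <<'E'
from h import *
S=ctrl.camera('side');T=ctrl.camera('top');w=ctrl.camera('wrist');ct,cs=ctrl.get_calibration('top'),ctrl.get_calibration('side')
P=np.array([.6295,-.0066,.12]);a=proj(cs,P);b=proj(ct,P)
cv2.imwrite('pics/c2.png',np.hstack([panel(S,a[0],a[1],80,100,5),panel(w,260,220,160,200,2)[:500,:]][:2]) if 0 else np.hstack([panel(S,a[0],a[1],80,100,5),cv2.resize(w,(400,500))]))
E
```

```text
time_s: 10.4
eef_pos: [0.6337, 0.1302, 0.247]
tcp_rot: [-3.141, 0.002, 0.934]
contact_force: [-0.3, -0.7, -7.7]
grip_width: 0.0113
grip_force: 30.0
time_s: 11.65
eef_pos: [0.6297, -0.0021, 0.2479]
tcp_rot: [-3.141, -0.0, 0.937]
contact_force: [0.1, -0.8, -7.3]
grip_width: 0.011
grip_force: 30.0
t 11.65 at [ 0.6297 -0.0021  0.2479] [-3.141 -0.     0.937] units [-0.15  0.1   2.23] [-0.   -0.    0.02] F [ 0.1 -0.8 -7.3] grip 0.011 30.0
```

View pics/c2.png

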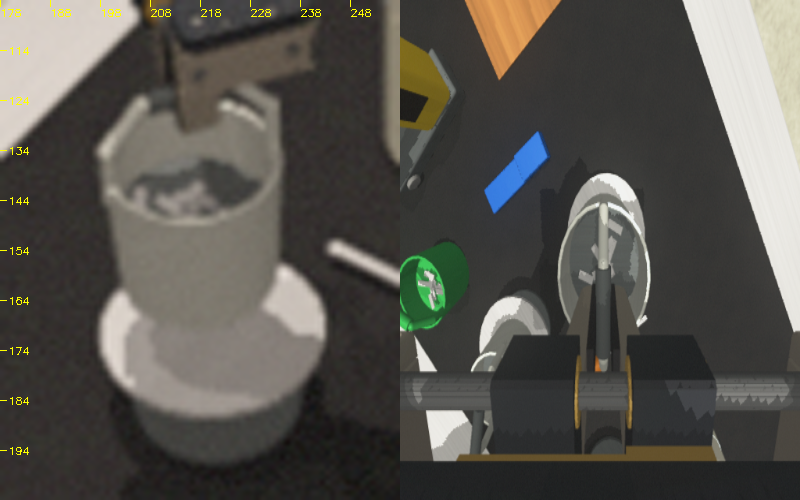

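```bash
python3 - <<'E'
from h import *
cs=ctrl.get_calibration('side');o=ray(cs,(0,0))[0]
c=np.array([.6297,-.0021]);u=(o[:2]-c)/np.linalg.norm(o[:2]-c)
for z in(.105,.11,.115,.12,.125): print(z,np.round(proj(cs,np.r_[c+.042*u,z]),1),np.round(proj(cs,np.r_[c,z+.129]),1))
E
```

```text
0.105 [219.  171.1] [215.7 123.6]
0.11 [218.9 169.8] [215.5 122. ]
0.115 [218.8 168.5] [215.4 120.5]
0.12 [218.7 167.2] [215.3 119. ]
0.125 [218.6 165.8] [215.2 117.4]
```

The tub hangs upright with its foot at z≈0.113, so contact should come near TCP z≈0.196. I'll descend slowly.

```bash
python3 -m crank '[[-0.15,0.1,0.3,0,0,0],[0,0,0.4,0,0,0],[0,0,0.4,0,0,0],[0,0,0.3,0,0,0],[0,0,0.2,0,0,0],[0,0,0.1,0,0,0],[0,0,0.1,0,0,0],[0,0,0,0,0,0]]' && python3 go.py 0.6295 -0.0066 0.196 0.935
```

```text
time_s: 12.8
eef_pos: [0.6295, -0.0077, 0.2028]
tcp_rot: [-3.142, 0.0, 0.936]
contact_force: [-0.3, -0.6, -7.1]
grip_width: 0.0111
grip_force: 30.0
t 12.8 at [ 0.6295 -0.0077  0.2028] [-3.142  0.     0.936] units [ 0.03 -0.02  0.27] [-0.    0.    0.01] F [-0.3 -0.6 -7.1] grip 0.0111 30.0
```

```bash
python3 -m crank '[[0,0,0.1,0,0,0],[0,0,0.08,0,0,0],[0,0,0,0,0,0]]' && python3 -m crank '[[0,0,0.08,0,0,0],[0,0,0,0,0,0]]'
```

```text
time_s: 13.18
eef_pos: [0.6299, -0.0079, 0.1987]
tcp_rot: [3.141, -0.0, 0.935]
contact_force: [0.9, -0.1, -5.6]
grip_width: 0.0107
grip_force: 30.0
time_s: 13.42
eef_pos: [0.6306, -0.0084, 0.1984]
tcp_rot: [3.138, -0.0, 0.935]
contact_force: [-2.4, -3.2, 4.9]
grip_width: 0.0106
grip_force: 30.0
```

It's down: force flipped from -7.3 to +4.9 N at TCP z 0.1985. I'll release and rise.

```bash
python3 -m crank '[[0,0,0,0,0,0],[0,0,0,0,0,0],[0,0,0,0,0,0],[0,0,0,0,0,0],[0,0,0,0,0,0],[0,0,0,0,0,0],[0,0,-0.3,0,0,0],[0,0,-0.6,0,0,0],[0,0,-1,0,0,0],[0,0,-1,0,0,0],[0,0,-0.8,0,0,0],[0,0,0,0,0,0]]' 0.3
python3 go.py 0.430 -0.007 0.285 0.687
python3 - <<'E'
from h import *
S=ctrl.camera('side');T=ctrl.camera('top');w=ctrl.camera('wrist');ct,cs=ctrl.get_calibration('top'),ctrl.get_calibration('side')
P=np.array([.6295,-.0066,.12]);a=proj(cs,P)
cv2.imwrite('pics/c3.png',np.hstack([panel(S,a[0],a[1],80,100,5),cv2.resize(w,(400,500))]))
E
```

```text
time_s: 14.92
eef_pos: [0.6304, -0.0074, 0.291]
tcp_rot: [3.138, -0.002, 0.936]
contact_force: [-0.5, -0.2, 0.4]
grip_width: 0.0596
grip_force: 0.0
t 14.93 at [ 0.6304 -0.0074  0.291 ] [ 3.138e+00 -2.000e-03  9.360e-01] units [-4.74 -6.46  0.21] [ 0.02 -0.02  2.07] F [-0.5 -0.2  0.4] grip 0.0596 0.0
```

View pics/c3.png

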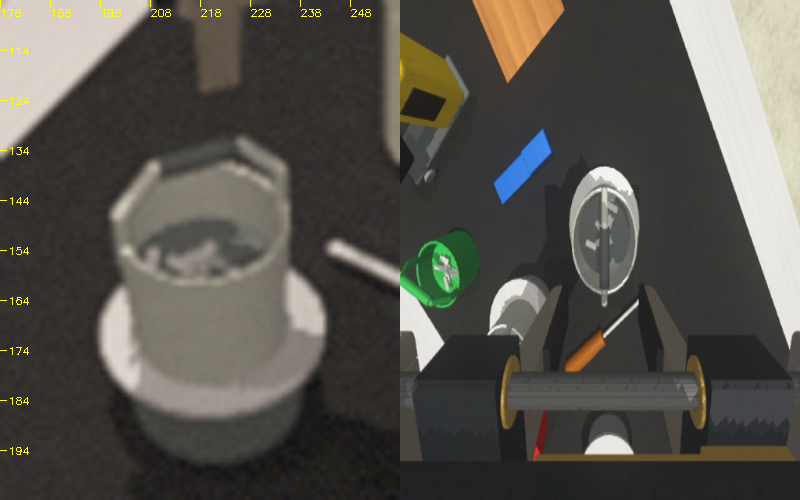

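The large tub stands upright on the plate, its rim centred over the disc (plate visible all round, no tilt). Next I'll turn and move over the mid tub.

```bash
python3 -m crank '[[0,0,0,0,0,0.7],[0,0,0,0,0,0.7],[0,0,0,0,0,0.67],[-0.8,-0.66,0,0,0,0],[-0.8,-0.66,0,0,0,0],[-0.8,-0.66,0,0,0,0],[-0.8,-0.66,0,0,0,0],[-0.8,-0.66,0,0,0,0],[-0.8,-0.66,0,0,0,0],[-0.8,-0.66,0,0,0,0],[-0.6,-0.5,0,0,0,0],[0,0,0,0,0,0]]' 1 && python3 -m crank '[[0,0,0,0,0,0],[0,0,0,0,0,0]]'
python3 go.py 0.430 -0.007 0.179 0.687
python3 - <<'E'
from h import *
c=ctrl.get_calibration('wrist');im=ctrl.camera('wrist');cv2.imwrite('pics/w4.png',im)
for z in (.175,.18): print([np.round(proj(c,np.array([.430+s*np.cos(.687),-.007+s*np.sin(.687),z])),1).tolist() for s in(-.022,0,.022)])
E
```

```text
time_s: 16.58
eef_pos: [0.4273, -0.0073, 0.2883]
tcp_rot: [3.141, 0.002, 0.687]
contact_force: [-0.2, 0.2, 0.6]
grip_width: 0.0921
grip_force: 0.0
time_s: 16.82
eef_pos: [0.4291, -0.0069, 0.2886]
tcp_rot: [-3.141, -0.0, 0.687]
contact_force: [-0.0, -0.4, -0.8]
grip_width: 0.0919
grip_force: 0.0
t 16.82 at [ 0.4291 -0.0069  0.2886] [-3.141 -0.     0.687] units [0.02 0.03 4.39] [-0.01 -0.    0.  ] F [-0.  -0.4 -0.8] grip 0.0919 0.0
[[261.5, 214.5], [261.6, 193.6], [261.6, 171.7]]
[[261.5, 216.2], [261.6, 194.9], [261.7, 172.7]]
```

View pics/w4.png

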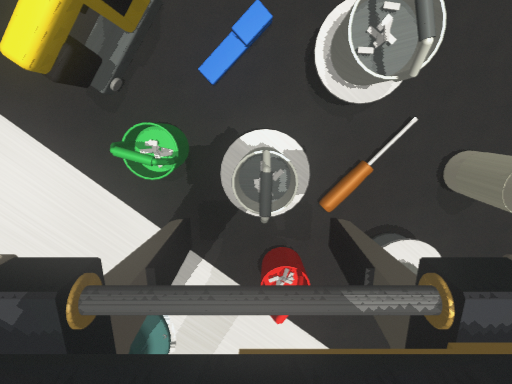

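In the wrist view the mid tub's bar runs near column 265 (rows 165–212), against a predicted 261.6. I'll shift +3 mm along tool y, then descend and wait for a full closure.

```bash
python3 -m crank '[[0,0.12,0.8,0,0,0],[0,0,0.8,0,0,0],[0,0,0.8,0,0,0],[0,0,0.8,0,0,0],[0,0,0.7,0,0,0],[0,0,0.45,0,0,0],[0,0,0.05,0,0,0],[0,0,0,0,0,0],[0,0,0,0,0,0]]' && python3 -m crank '[[0,0,0,0,0,0],[0,0,0,0,0,0],[0,0,0,0,0,0],[0,0,0,0,0,0],[0,0,0,0,0,0],[0,0,0,0,0,0],[0,0,0,0,0,0],[0,0,0,0,0,0],[0,0,0,0,0,0],[0,0,0,0,0,0],[0,0,0,0,0,0]]' -1 && python3 -m crank '[[0,0,-0.2,0,0,0],[0,0,-0.5,0,0,0],[0,0,-0.8,0,0,0],[0,0,-0.8,0,0,0],[0,0,-0.8,0,0,0],[0,0,-0.4,0,0,0],[0,0,0,0,0,0]]'
python3 go.py 0.642 0.280 0.26 0.687
```

```text
time_s: 18.0
eef_pos: [0.4308, -0.0094, 0.1794]
tcp_rot: [3.141, -0.001, 0.687]
contact_force: [-0.4, 0.2, 0.5]
grip_width: 0.0918
grip_force: 0.0
time_s: 19.38
eef_pos: [0.4307, -0.0095, 0.179]
tcp_rot: [3.141, -0.0, 0.687]
contact_force: [1.9, -1.1, 1.1]
grip_width: 0.0109
grip_force: 30.0
time_s: 20.25
eef_pos: [0.4304, -0.0093, 0.2668]
tcp_rot: [3.141, -0.0, 0.687]
contact_force: [1.2, 0.2, -5.2]
grip_width: 0.0109
grip_force: 30.0
t 20.25 at [ 0.4304 -0.0093  0.2668] [ 3.141 -0.     0.687] units [13.88 -3.58  0.27] [ 0.01 -0.    0.  ] F [ 1.2  0.2 -5.2] grip 0.0109 30.0
```

It's lifted cleanly (5.2 N). I'll carry it to the square along a line that passes ~70 mm clear of the driver.

```bash
python3 -m crank '[[0.2,-0.05,0,0,0,0],[0.5,-0.13,0,0,0,0],[0.8,-0.205,0,0,0,0],[0.8,-0.205,0,0,0,0],[0.8,-0.205,0,0,0,0],[0.8,-0.205,0,0,0,0],[0.8,-0.205,0,0,0,0],[0.8,-0.205,0,0,0,0],[0.8,-0.205,0,0,0,0],[0.8,-0.205,0,0,0,0],[0.8,-0.205,0,0,0,0],[0.8,-0.205,0,0,0,0]]' && python3 -m crank '[[0.8,-0.205,0,0,0,0],[0.8,-0.205,0,0,0,0],[0.8,-0.205,0,0,0,0],[0.8,-0.205,0,0,0,0],[0.8,-0.205,0,0,0,0],[0.6,-0.16,0,0,0,0],[0.4,-0.1,0,0,0,0],[0.15,-0.04,0,0,0,0],[0,0,0,0,0,0],[0,0,0,0,0,0]]'
python3 go.py 0.642 0.280 0.130 0.687
```

```text
time_s: 21.75
eef_pos: [0.5631, 0.1724, 0.2647]
tcp_rot: [-3.14, 0.002, 0.687]
contact_force: [-0.2, 0.2, -4.5]
grip_width: 0.0108
grip_force: 30.0
time_s: 23.0
eef_pos: [0.6416, 0.2784, 0.2664]
tcp_rot: [3.141, 0.0, 0.687]
contact_force: [-0.3, -0.2, -4.9]
grip_width: 0.0105
grip_force: 30.0
t 23.0 at [0.6416 0.2784 0.2664] [3.141 0.    0.687] units [ 0.06 -0.04  5.46] [ 0.  0. -0.] F [-0.3 -0.2 -4.9] grip 0.0105 30.0
```

```bash
python3 -m crank '[[0.06,0,0.4,0,0,0],[0,0,0.8,0,0,0],[0,0,0.8,0,0,0],[0,0,0.8,0,0,0],[0,0,0.8,0,0,0],[0,0,0.8,0,0,0],[0,0,0.5,0,0,0],[0,0,0.3,0,0,0],[0,0,0.15,0,0,0],[0,0,0.1,0,0,0],[0,0,0,0,0,0],[0,0,0,0,0,0]]' && python3 -m crank '[[0,0,0.1,0,0,0],[0,0,0.08,0,0,0],[0,0,0,0,0,0]]'
```

```text
time_s: 24.5
eef_pos: [0.643, 0.2801, 0.1305]
tcp_rot: [3.141, -0.001, 0.687]
contact_force: [0.3, 0.0, -5.0]
grip_width: 0.0113
grip_force: 30.0
time_s: 24.88
eef_pos: [0.6426, 0.2799, 0.1252]
tcp_rot: [-3.142, 0.001, 0.687]
contact_force: [0.2, -0.2, -5.1]
grip_width: 0.011
grip_force: 30.0
```

```bash
python3 -m crank '[[0,0,0.08,0,0,0],[0,0,0.06,0,0,0],[0,0,0,0,0,0]]' && python3 -m crank '[[0,0,0.04,0,0,0],[0,0,0,0,0,0]]'
```

```text
time_s: 25.25
eef_pos: [0.6429, 0.2799, 0.122]
tcp_rot: [3.142, -0.0, 0.687]
contact_force: [0.3, -0.7, -4.7]
grip_width: 0.0111
grip_force: 30.0
time_s: 25.5
eef_pos: [0.6433, 0.2799, 0.1219]
tcp_rot: [3.141, -0.001, 0.687]
contact_force: [-0.4, -2.0, 1.1]
grip_width: 0.0108
grip_force: 30.0
```

Contact came at z 0.122, as predicted. I'll release, rise and check.

```bash
python3 -m crank '[[0,0,0,0,0,0],[0,0,0,0,0,0],[0,0,0,0,0,0],[0,0,0,0,0,0],[0,0,0,0,0,0],[0,0,0,0,0,0],[0,0,-0.3,0,0,0],[0,0,-0.8,0,0,0],[0,0,-1,0,0,0],[0,0,-1,0,0,0],[0,0,-1,0,0,0],[0,0,-1,0,0,0]]' 0.3 && python3 -m crank '[[0,0,-1,0,0,0],[-1,0,-1,0,0,0],[-1,0,-0.5,0,0,0],[-1,0,0,0,0,0],[-1,0,0,0,0,0],[0,0,0,0,0,0],[0,0,0,0,0,0]]'
python3 - <<'E'
from h import *
S=ctrl.camera('side');w=ctrl.camera('wrist');ctrl_c=ctrl.get_calibration('wrist')
cv2.imwrite('pics/c5.png',np.hstack([cv2.resize(S[60:330,70:370],(450,405)),cv2.resize(w,(350,405))]))
E
```

```text
time_s: 27.0
eef_pos: [0.6429, 0.2803, 0.2513]
tcp_rot: [3.141, -0.002, 0.687]
contact_force: [0.5, 0.6, -0.0]
grip_width: 0.06
grip_force: 0.0
time_s: 27.88
eef_pos: [0.5661, 0.217, 0.3122]
tcp_rot: [3.141, -0.002, 0.687]
contact_force: [0.0, 0.3, 0.7]
grip_width: 0.0599
grip_force: 0.0
```

View pics/c5.png

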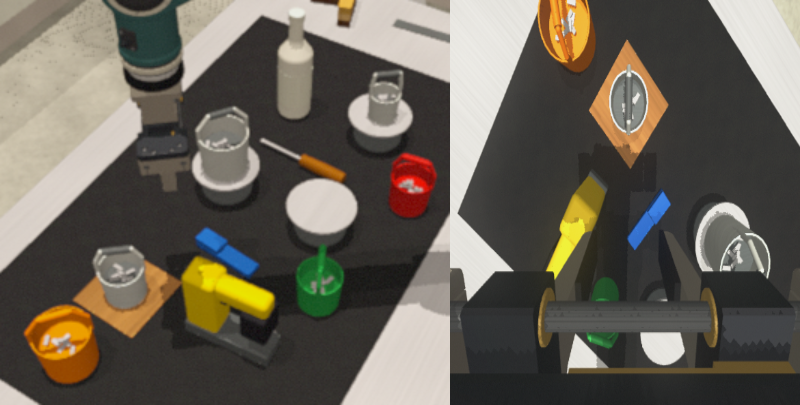

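The final picture shows the mid tub upright in the middle of the square (side crop ~(122,278)). The large tub stands upright on the formerly empty stand (~(224,150)), nothing else has moved, and the gripper is clear.

```bash
python3 -c "
from station import ctrl
print(ctrl.finish_job())"
```

```text
the job is handed in; nothing more can be done
None
```

The job is handed in at about 28 s of the 72 s allowed, but `finish_job()` gave no verdict: the large tub stands upright on the formerly empty stand, the middle-sized tub stands upright on the hardboard square, and the last pictures show nothing else moved.

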